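Open a trainer gearbox and put its fill cap away in the stacked trays

ROBOT

A 6-joint arm with a two-finger parallel gripper is mounted at the origin on the work surface. World frame = base frame: x ahead of the robot, y to its left, z up, the work surface at z = 0. Lengths are in m, angles in rad, forces in N, time in s.
With the tool pointing down it reaches from about 0.325 to 0.925 m from the base axis. Payload 3.1 kg.
Tool frame: the origin (TCP) lies midway between the tips of the shut fingers; the grasp point (between the pads) lies 19 mm behind it; z points along the fingers, y is the line along which they close (so a half turn about z gives the same grasp; the last joint's range is limited). The gripper opens to 85 mm and grips with 20 to 120 N. Pads are 22 mm wide; open, the fingers measure 114 mm over their backs; the gripper's body (76 mm by 85 mm) begins 54 mm behind the grasp point. The pads swing forward as they close: fully open they stand 13 mm farther back than shut.
Start: joints at [1.032, 0.217, 1.613, -0, 1.311, -0.112], TCP at [0.259, 0.569, 0.231] pointing down, gripper open.
Joint ranges: [-2.75, 2.75], [-0.78, 2.1], [0.31, 2.55], [-1.13, 4.27], [0.13, 2.63], [-2.58, 2.58]. Speed limits (rad/s): [2.79, 2.79, 3.14, 3.14, 3.14, 3.14].

INTERFACE

Orientations are given as a 3x3 rotation matrix whose columns are the frame's x, y, z axes.
In Python, from cell import ctrl gives the robot as it stands.
- The arm moves only by the shell command python3 -m pendant 'ROWS' [OPENING]. ROWS is JSON, a list of rows, each a list of 6 numbers: the shift along the tool's x, y, z in mm, then the turn, a rotation vector about the tool's x, y, z in degrees. In form: [[x, y, z, rx, ry, rz], ...]. A call has exactly 10 rows; each row is the pose to reach, as a shift and turn from the pose commanded when the call began, along the tool's axes at that moment; what a row does not reach only later rows make up. A row lasts 1/10 s, in which the tool goes at most 50 mm and 8.59 degrees, less where a joint would pass 70% of its speed; a pose out of reach is approached as far as the arm can. A call with a gripper value outside its range is refused whole. OPENING is the opening, from -1 (shut) to 1 (fully open), so that 0 is half open, set as the call begins (- or left out, the last holds). The fingers move at their own pace and stop on an object; the grip force is fixed at half the most. Time passes only in rows, so rows that repeat a pose let the fingers close, or fill a call up. It gives the time, the measured TCP pose, the force, the opening and the grip force at its end, in the units of the state.
- ctrl.get_state(): the state, without advancing time (a new reading comes with each control period).
- ctrl.read_camera(name): name is "scene" or "side" or "wrist"; returns a dict with "img" (420x560x3 uint8, red, green, blue), "camera_matrix" (3x3 intrinsics, pixels), "k1" (the pictures are not rectified: a ray, as slopes to the right and down, at radius r is drawn at 1 + k1 r^2 times it, then the intrinsics apply), "xyz" and "rotation" of the camera in the world. Camera axes: x right, y down, z forward; pixel columns grow to the right and rows downward; lengths in m; the calibration is good to about 2 mm. A picture is of the moment at which its call begins. There is no depth.
- ctrl.close_job(): hands the job in; it is judged then, once.
Trained networks look in the newest picture that a camera, given by its name, has taken for a name from the list of things; names that differ only in an ending like _2 or _b are one class to them, and where a whole thing is asked for, a point or a joint stands for the part that bears it (a point fixed in the world has none). Each returns a list of dicts, best first, with "confidence" (0 to 1); they miss things now and then, are a little off and sometimes report something else, mostly with a low value. They report only what shows in the picture. A call takes as long as a camera call. They do not tell look-alikes from the thing itself.
- ctrl.recognise(camera, query): "extent" ([left, top, right, bottom] in pixels, round what is visible of it).
- ctrl.cut_out(camera, query): "region" (420x560 bool, what is visible of it) and "extent" ([left, top, right, bottom] in pixels, round what is visible of it).
The state is a dict: "clock": time; "joint_pos": joint angles; "joint_vel": joint speeds; "joint_torque": joint torques, N m; "position": TCP position; "tcp_rot": TCP orientation; "ft_force": force on the tool from outside, world axes, zero at the start; "moment": the same for the moment, N m; "width": finger opening in m; "finger_force": force on a finger pad.
Only numpy, scipy, OpenCV 4.12 (cv2) and the standard library are available. Lean on these libraries where they do the work, as an engineer would, in place of code of your own. Each camera call takes 0.05 s, during which the arm holds its last target. There are 200 camera calls.

TASK

Unscrew the black fill cap from the gearbox of the drive trainer, turning it anticlockwise without forcing it (it takes several grips), and lift it clear. Stand it gently, grip bar up, in about the middle of the open tray and let go of it; then gently set the tote with the carrying handle on that tray, so that it sits flat and fully home between the tray's four corner ears and keeps the cap covered. Leave the other things on the bench where they are.

Things in the scene. Friction and masses are not known exactly. Their poses are not given: they have to be found in the camera images.
- cap_grip (a point): Centre of the grip bar on top of the black plastic screw cap (74 mm across, 0.14 kg; skirt and top disc 30 mm high). The upright bar is 64 mm long (along this x), 16 mm wide (along y), 34 mm high. z is the screw axis, up. This point is 17 mm under the bar's top, 17 mm above the disc and 47 mm above the cap's lower edge.
- cap: The same cap, origin at the centre of its lower edge, z up. Fully screwed down at the start. Right-hand thread: free after 175 to 215 degrees anticlockwise seen from above (differs from start to start; more does no harm). It climbs 16 mm per full turn, with about 1 mm of play up and down, turns easily, stays put when let go, and once free lifts straight off.
- neck (a point): Centre of the top end of the gearbox's threaded fill neck, inside the cap, 120 mm above the bench. The neck is 61 mm across its threads and 22 mm high; at the start the cap's lower edge is 22 mm below this point, on the gearbox.
- gearbox: Drive trainer, fixed: grey gearbox block 104 x 104 mm, 90 mm high, on a base plate, and a motor with terminal box (up to 110 mm high) reaching 155 mm from the neck axis along +x. Origin on the bench under the neck axis.
- tray: Open lower stacking tray without handle, loose, grey plastic, 0.9 kg: outside 176 x 146 mm (x, y), 85 mm high to the rim, walls 10 mm, inside 156 x 126 mm. Origin at the centre of its underside. Ears at its corners, 34 mm long each way, rise 17 mm above the rim, flared outward in their upper half; they leave the tote's base 3 mm on each side.
- tray_in (a point): Centre of the tray's inner floor, 10 mm above the tray's underside; x along the tray's long side, z up.
- tray_rim (a point): Centre of the tray's mouth at rim height, 85 mm above its underside, same axes. The tote's underside comes to rest at this height.
- tote_grip (a point): Centre of the carrying handle of the loose grey tote. Handle: overhead bar 146 mm long (along this x, the tote's long side), 14 mm wide (y), 22 mm high. This point is 97 mm above the tote's underside and 11 mm under the bar's top; below the bar it is open down to the tote's floor.
- tote: The same tote: open box 164 x 134 mm (x, y), 45 mm high, about 0.32 kg, walls and floor 5 mm. Origin at the centre of its underside. It balances below the handle's centre and may be stacked either way round (half a turn).
- tape_roll: Bystander to be left alone: roll of white tape lying flat, 60 mm across, 22 mm high; origin under its centre
- flux_jar: Bystander to be left alone: small white jar, 44 mm across, 50 mm high; origin under its centre
- driver: Bystander to be left alone: screwdriver lying flat, 130 mm long; origin under its centre
- plug_adapter: Bystander to be left alone: white plug adapter, 55 x 32 x 40 mm; origin under its centre
Mind the look-alikes: they are no part of the job. Leave any blue or purple look-alike of the tote alone.

How it is judged:
On the way, in this order (a step that is already met when the one before it is completed fails the run):
1. the cap is off the neck: its lower edge is above the neck's top, or off to its side ((z of cap in the frame of neck above 0.004 m or horizontal distance between cap and neck above 0.08 m)), for 0.1 s.
2. the cap stands upright on the tray's floor, let go (x of cap_grip in the frame of tray_in between -0.048 and 0.048 m and y of cap_grip in the frame of tray_in between -0.036 and 0.036 m and z of cap_grip in the frame of tray_in below 0.051 m and angle between cap_grip's own z axis and vertical below 0.12 rad and contact force between the fingers and cap below 0.1 N), for 0.2 s.
At the end, for the whole second after the job is handed in: Cap upright (0.12 rad) on the tray floor, within 48 mm (long way) and 36 mm (short way) of its centre; tote on the rim between the ears: centred within 6 mm, aligned within 0.08 rad either way round, height -5 to +3.5 mm, flat within 0.04 rad; tray level (0.05 rad); all at rest, released (x of cap_grip in the frame of tray_in between -0.048 and 0.048 m and y of cap_grip in the frame of tray_in between -0.036 and 0.036 m and z of cap_grip in the frame of tray_in below 0.051 m and angle between cap_grip's own z axis and vertical below 0.12 rad and x of tote_grip in the frame of tray_rim between -0.006 and 0.006 m and y of tote_grip in the frame of tray_rim between -0.006 and 0.006 m and z of tote_grip in the frame of tray_rim between 0.092 and 0.1005 m and angle between the x axis of tote_grip and the x axis of tray_rim, either way round below 0.08 rad and angle between the z axis of tote_grip and the z axis of tray_rim, either way round below 0.04 rad and angle between tray's own z axis and vertical below 0.05 rad and linear speed of each of tote, tray below 0.02 m/s); the robot touches nothing.
It fails at once if the cap is forced against the gearbox (over 200 N) (contact force between cap and gearbox above 200 N).
It fails at once if the cap is rammed into the tray (over 100 N) (contact force between cap and tray above 100 N).
It fails at once if the cap or the tote is let fall (moving over 0.6 m/s while the fingers do not touch it) ((contact force between the fingers and cap below 0.1 N and linear speed of cap above 0.6 m/s) or (contact force between the fingers and tote below 0.1 N and linear speed of tote above 0.6 m/s)).
It fails at once if a bystander is shifted more than 30 mm (distance of any of tape_roll, flux_jar, driver, plug_adapter from where it was at the start of the episode above 0.03 m).
It also fails if it takes over 72 s, if anything falls off the work surface, if the arm or the gripper's body presses on something with over 40 N, if the wrist force passes 120 N, or if a joint passes its speed limit or range.

## Working session

There is one attempt and no reset: what is moved stays moved. The work goes in short steps, Python scripts to look and compute and a shell command to move; the robot and the scene stay as the last step left them, time stands still between calls to the robot, and variables do not carry over. Pictures are saved under pics/ and viewed, at most 10 in all, crops included, and the job is handed in when it is done.

```bash
ls; mkdir -p pics
cat > h.py <<'E'
import numpy as np, cv2
from cell import ctrl
def ray(c,uv):
    K=c["camera_matrix"]; d=np.array([[c["k1"],0,0,0]]) 
    K=np.array(K,float); k=c["k1"]
    p=np.array([(uv[0]-K[0,2])/K[0,0],(uv[1]-K[1,2])/K[1,1]]); s=p.copy()
    for _ in range(30): s=p/(1+k*(s@s))
    R=np.array(c["rotation"]); v=R@np.array([s[0],s[1],1]); return np.array(c["xyz"]),v
def at_z(c,uv,z):
    o,v=ray(c,uv); return o+v*(z-o[2])/v[2]
def proj(c,P):
    R=np.array(c["rotation"]); q=R.T@(np.array(P)-np.array(c["xyz"])); s=q[:2]/q[2]; s=s*(1+c["k1"]*(s@s)); K=np.array(c["camera_matrix"])
    return np.array([K[0,0]*s[0]+K[0,2],K[1,1]*s[1]+K[1,2]])
def save(c,n,crop=None,k=1):
    im=c["img"][:,:,::-1]
    if crop: im=im[crop[1]:crop[3],crop[0]:crop[2]]
    cv2.imwrite("pics/"+n,cv2.resize(im,None,fx=k,fy=k,interpolation=cv2.INTER_CUBIC))
E
python3 - <<'E'
from h import *
import numpy as np
np.set_printoptions(precision=3,suppress=True)
cs=[]
for n in("scene","side"):
    c=ctrl.read_camera(n); cs.append(c["img"]); print(n,c["xyz"],c["rotation"],c["camera_matrix"],c["k1"])
    for q in("cap","gearbox","tray","tote","tape_roll","flux_jar","driver","plug_adapter"):
        print(q,[(np.round(d["extent"]).astype(int).tolist(),round(d["confidence"],2)) for d in ctrl.recognise(n,q)])
    cv2.imwrite(f"pics/{n}0.png",c["img"][:,:,::-1])
E
```

```text
pics
scene [1.173 0.27  1.417] [[-0.36   0.802 -0.476]
 [ 0.933  0.304 -0.193]
 [-0.01  -0.514 -0.858]] [[540.525   0.    290.994]
 [  0.    540.525 209.725]
 [  0.      0.      1.   ]] -0.21140390017882482
cap [([189, 167, 219, 196], 0.83)]
gearbox [([165, 173, 236, 251], 0.57), ([189, 165, 220, 196], 0.29)]
tray [([358, 210, 435, 296], 0.62), ([188, 165, 222, 198], 0.24)]
tote [([388, 158, 454, 213], 0.78), ([239, 226, 312, 296], 0.62)]
tape_roll [([312, 330, 337, 353], 0.69), ([270, 191, 280, 212], 0.5)]
flux_jar [([192, 283, 208, 304], 0.61)]
driver [([343, 202, 359, 237], 0.78)]
plug_adapter [([270, 192, 280, 210], 0.62)]
side [-0.093 -0.798  0.776] [[ 0.825 -0.314  0.47 ]
 [-0.565 -0.477  0.673]
 [ 0.013 -0.821 -0.571]] [[480.406   0.    281.022]
 [  0.    480.406 215.429]
 [  0.      0.      1.   ]] 0.013159068382788925
cap [([341, 262, 377, 305], 0.58)]
gearbox [([308, 259, 436, 358], 0.93)]
tray [([181, 150, 258, 220], 0.7)]
tote [([114, 193, 165, 245], 0.97), ([283, 196, 357, 258], 0.67), ([213, 335, 330, 416], 0.64), ([404, 225, 421, 251], 0.43)]
tape_roll [([312, 180, 332, 188], 0.48)]
flux_jar [([403, 226, 425, 251], 0.84)]
driver [([200, 228, 224, 245], 0.77), ([283, 198, 357, 262], 0.35)]
plug_adapter [([270, 270, 290, 293], 0.85)]
```

View pics/scene0.png

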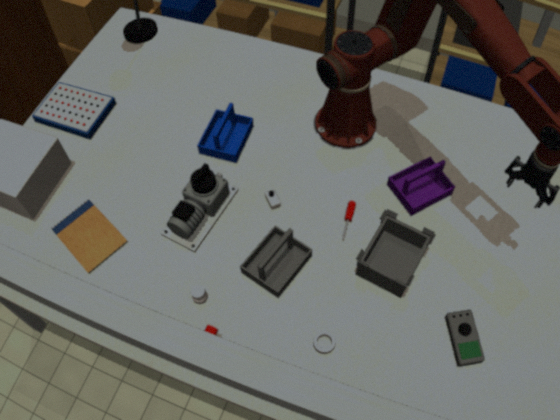

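View pics/side0.png

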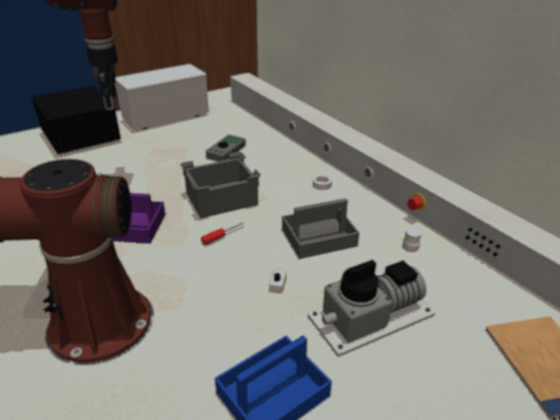

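Scene: the black cap is at (204,180), the grey tote at (276,260) and the tray at (395,252). Possible mix-ups for the tote are the blue one (226,133), the purple one (420,185) and the handleless tray (395,252). For the cap they are the black lamp base (140,30) and the motor's terminal box (182,212). I choose the grey tote with the handle at (276,260), side (320,230). Next I fit poses from the silhouettes.

```bash
cat >> h.py <<'E'
from scipy.optimize import least_squares
def box(x,y,z0,z1): return [[a*x/2,b*y/2,z] for a in(-1,1) for b in(-1,1) for z in(z0,z1)]
t=np.linspace(0,2*np.pi,48,endpoint=False)
cyl=lambda r,z0,z1:[[r*np.cos(a),r*np.sin(a),z] for a in t for z in(z0,z1)]
ears=[]
M={"tote":np.array(box(164,134,0,45)+box(146,14,86,108))/1e3,
   "tray":np.array(box(176,146,0,85)+box(184,154,102,102))/1e3,
   "cap":np.array(cyl(37,0,30)+box(64,16,30,64))/1e3}
th=np.linspace(0,2*np.pi,72,endpoint=False); N=np.c_[np.cos(th),np.sin(th)]
def place(m,x,z):
    c,s=np.cos(x[2]),np.sin(x[2]); return m@np.array([[c,-s,0],[s,c,0],[0,0,1]]).T+[x[0],x[1],z]
def mask(cam,q,near):
    best=None
    for d in ctrl.cut_out(cam,q):
        e=d["extent"]; dd=np.hypot((e[0]+e[2])/2-near[0],(e[1]+e[3])/2-near[1])
        if dd<40 and (best is None or d["confidence"]>best[1]): best=(d["region"],d["confidence"])
    if best is None: return None
    m=best[0].astype(np.uint8); n,l,s,_=cv2.connectedComponentsWithStats(m)
    m=(l==1+np.argmax(s[1:,4])); yx=np.argwhere(m); return yx[:,::-1].astype(float)
def fit(name,views,z,x0,yaws=np.linspace(0,np.pi,7)[:-1]):
    def f(x):
        P=place(M[name],x,z)
        return np.concatenate([(np.array([proj(c,p) for p in P])@N.T).max(0)-(px@N.T).max(0)-0.5*np.abs(N).sum(1)*0 for c,px in views])
    r=[least_squares(f,[*x0,y],x_scale=[.01,.01,.1],loss="soft_l1") for y in yaws]
    r.sort(key=lambda q:q.cost); return [(q.x,np.sqrt((f(q.x)**2).mean())) for q in r[:3]]
E
python3 - <<'E'
from h import *
np.set_printoptions(precision=4,suppress=True)
C={n:ctrl.read_camera(n) for n in("scene","side")}
near={"cap":[(204,180),(358,282)],"tray":[(395,252),(220,185)],"tote":[(276,260),(320,230)]}
for q,z in(("cap",.098),("tray",0),("tote",0)):
    V=[]
    for n,p in zip(C,near[q]):
        m=mask(n,q,p); print(q,n,None if m is None else len(m))
        if m is not None: V.append((C[n],m))
    x0=at_z(C["scene"],near[q][0],.06)[:2]
    for r in fit(q,V,z,x0): print(r)
    for v in V: print(" single",fit(q,[v],z,x0)[0])
s=ctrl.get_state(); print(s["position"],s["tcp_rot"],s["clock"],s["width"])
w=ctrl.read_camera("wrist"); print(w["xyz"],w["rotation"],w["camera_matrix"],w["k1"])
save(C["scene"],"crop1.png",(150,120,330,310),3)
E
```

```text
cap scene 551
cap side 1209
(array([ 0.4481, -0.3016, -0.1202]), np.float64(1.3340850883153992))
(array([ 0.4481, -0.3016,  3.0214]), np.float64(1.3340832433025542))
(array([ 0.4481, -0.3016, -0.1202]), np.float64(1.3340837123038016))
 single (array([ 0.4468, -0.302 , -0.44  ]), np.float64(0.9301289402207066))
 single (array([ 0.4481, -0.3019, -0.068 ]), np.float64(1.5258162233347627))
tray scene 4017
tray side 3742
(array([ 0.4465,  0.2868, -0.1711]), np.float64(0.5791606647592905))
(array([ 0.4465,  0.2868, -0.1711]), np.float64(0.5791606639351526))
(array([0.4465, 0.2868, 2.9705]), np.float64(0.5791606723032825))
 single (array([ 0.4461,  0.2866, -0.1781]), np.float64(0.6593830160813478))
 single (array([ 0.4471,  0.2879, -0.1553]), np.float64(0.39806041101395573))
tote scene 2949
tote side 3323
(array([ 0.5728, -0.0217,  2.8888]), np.float64(1.050286149914395))
(array([ 0.5728, -0.0217, -0.2528]), np.float64(1.0502861562206633))
(array([ 0.5728, -0.0217,  2.8888]), np.float64(1.0502860428257055))
 single (array([ 0.5724, -0.0227, -0.2578]), np.float64(0.8672618244086415))
 single (array([ 0.5744, -0.0194,  2.8971]), np.float64(1.0935759089811898))
[0.2587 0.569  0.2313] [[-0.9103  0.4139  0.    ]
 [ 0.4139  0.9103  0.    ]
 [-0.      0.0001 -1.    ]] 1.3 0.0853466745882615
[0.1921 0.5996 0.3734] [[ 0.4142  0.8704  0.2661]
 [ 0.9102 -0.3965 -0.1199]
 [ 0.0012  0.2919 -0.9565]] [[347.243    0.     282.3256]
 [  0.     347.243  210.5188]
 [  0.       0.       1.    ]] 0.02584337402490049
```

View pics/crop1.png

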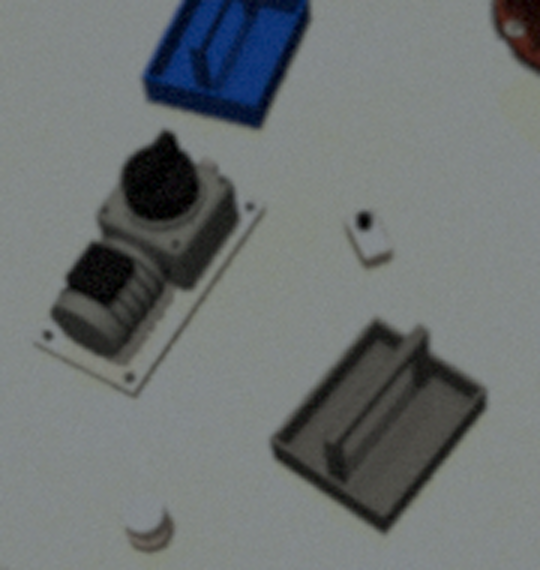

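The crop confirms the cap on the gearbox and that the chosen tote is grey with a handle. I'm moving above the cap.

```bash
python3 -m pendant '[[-20,-27,-10,0,0,8.4],[-45,-60,-20,0,0,16.8],[-75,-100,-25,0,0,25.2],[-105,-141,-25,0,0,33.6],[-135,-181,-25,0,0,42],[-165,-221,-25,0,0,50.4],[-192,-258,-25,0,0,58.8],[-220,-295,-25,0,0,67.2],[-247,-331,-25,0,0,75.6],[-266,-357,-25,0,0,84]]' 0.2
cat >> h.py <<'E'
def rel(target,yaw):
    s=ctrl.get_state(); R=np.array(s["tcp_rot"]); d=R.T@(np.array(target)-s["position"])*1e3
    y=np.arctan2(R[1,0],R[0,0]); print("t",round(s["clock"],2),"shift",d.round(1),"rz",round(-np.degrees((yaw-y)),1),"yaw",round(y,3),"tilt",R[2].round(3),"F",np.round(s["ft_force"],1),"w",round(s["width"],4),"pos",np.round(s["position"],4),"j",np.round(s["joint_pos"],2))
E
python3 -c "
from h import *
rel([.448,-.302,.27],-.2)"
```

```text
clock: 2.35
position: [0.3533, 0.1316, 0.2567]
tcp_rot: [[0.324, 0.946, 0.002], [0.946, -0.324, -0.0], [0.0, 0.002, -1.0]]
ft_force: [0.5, 0.5, -0.4]
width: 0.0511
finger_force: 0.0
t 2.35 shift [-379.6  230.   -13. ] rz 82.6 yaw 1.241 tilt [ 0.     0.002 -1.   ] F [ 0.5  0.5 -0.4] w 0.0511 pos [0.3533 0.1316 0.2567] j [ 0.17 -0.38  2.12 -0.    1.4   0.5 ]
```

```bash
python3 -m pendant '[[-38,23,-10,0,0,8.3],[-76,46,-13,0,0,16.6],[-114,69,-13,0,0,24.8],[-152,92,-13,0,0,33],[-190,115,-13,0,0,41.3],[-229,138,-13,0,0,49.6],[-270,163,-13,0,0,57.8],[-310,188,-13,0,0,66],[-350,212,-13,0,0,74.3],[-380,230,-13,0,0,82.6]]'
python3 - <<'E'
from h import *
np.set_printoptions(precision=4,suppress=True)
rel([.448,-.302,.27],-.2)
c=ctrl.read_camera("wrist"); save(c,"w1.png")
d=ctrl.recognise("wrist","cap_grip"); print(d)
p=proj(c,[.448,-.302,.162]); print(p)
m=mask("wrist","cap",proj(c,[.448,-.302,.14]))
if m is not None: print(len(m)); [print(r) for r in fit("cap",[(c,m)],.098,[.448,-.302])]
E
```

```text
clock: 3.35
position: [0.4511, -0.3023, 0.2694]
tcp_rot: [[0.98, -0.199, 0.0], [-0.199, -0.98, -0.001], [0.001, 0.001, -1.0]]
ft_force: [1.4, 0.3, 0.4]
width: 0.0513
finger_force: 0.0
t 3.35 shift [-3.1  0.3 -0.6] rz -0.0 yaw -0.201 tilt [ 0.001  0.001 -1.   ] F [1.4 0.3 0.4] w 0.0513 pos [ 0.4511 -0.3023  0.2694] j [-0.72  0.01  1.77 -0.    1.36  1.05]
[{'extent': [239.4, 150.6, 327.1, 253.6], 'confidence': 0.82}]
[283.0801 213.9612]
6284
(array([ 0.4495, -0.3015,  3.0526]), np.float64(0.9813556909171361))
(array([ 0.4495, -0.3015, -0.089 ]), np.float64(0.9813553520481686))
(array([ 0.4495, -0.3015, -0.089 ]), np.float64(0.9813549894637013))
```

View pics/w1.png

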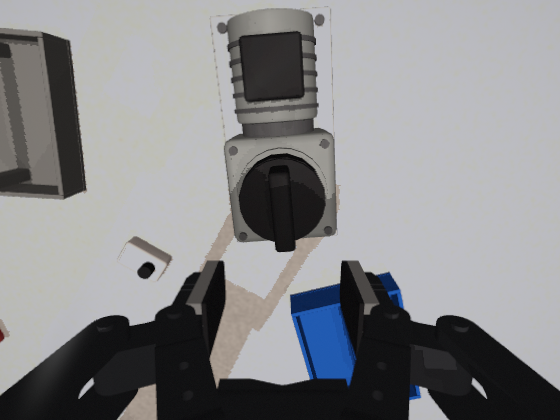

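The wrist picture shows the cap's bar from about (279,168) to (287,248), between the fingers. The blue tote is to the right of it.

Run:
```python
from h import *
c=ctrl.read_camera("wrist")
a=at_z(c,(279,167),.162);b=at_z(c,(286,248),.162);print(a,b,np.linalg.norm(a-b),(a+b)/2,np.degrees(np.arctan2(*(a-b)[1::-1])))
g=cv2.cvtColor(c["img"],cv2.COLOR_RGB2GRAY)[160:256,235:330]
cv2.imwrite("pics/w1c.png",cv2.resize(cv2.convertScaleAbs(g,alpha=3.0,beta=10),None,fx=6,fy=6,interpolation=cv2.INTER_CUBIC))
```

```text
[ 0.48322293 -0.30480666  0.162     ] [ 0.4202184  -0.29768471  0.162     ] 0.06340578054729563 [ 0.45172067 -0.30124569  0.162     ] -6.449264522698738
```

View pics/w1c.png

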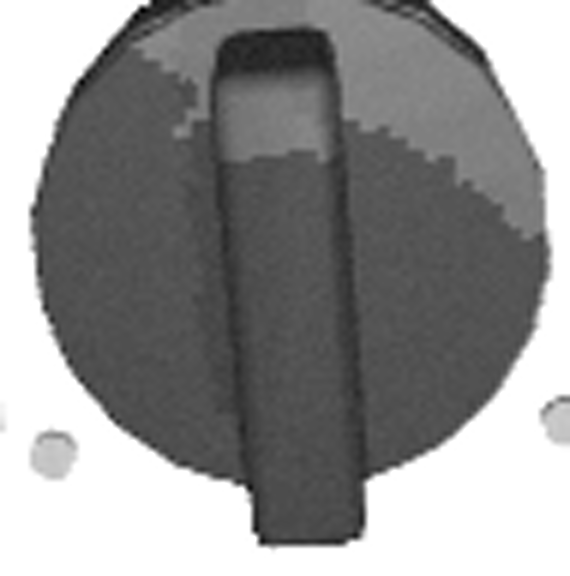

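```bash
python3 -c "
from h import *
rel([.450,-.3015,.135],-.12)"
```

```text
t 3.55 shift [ -0.2   1.9 133.9] rz -4.2 yaw -0.193 tilt [-0.001 -0.001 -1.   ] F [-0.4  0.9  0.6] w 0.051 pos [ 0.4507 -0.2998  0.2689] j [-0.72  0.01  1.77  0.    1.36  1.05]
```

```bash
python3 -m pendant '[[-1,0,30,0,0,-2],[-1,1,65,0,0,-4.4],[-1,1,95,0,0,-4.4],[-1,1,115,0,0,-4.4],[-1,1,125,0,0,-4.4],[-1,1,130,0,0,-4.4],[-1,1,134,0,0,-4.4],[-1,1,134,0,0,-4.4],[-1,1,134,0,0,-4.4],[-1,1,134,0,0,-4.4]]'
python3 -m pendant '[[0,0,0,0,0,0],[0,0,0,0,0,0],[0,0,0,0,0,0],[0,0,0,0,0,0],[0,0,0,0,0,0],[0,0,0,0,0,0],[0,0,0,0,0,0],[0,0,0,0,0,0],[0,0,0,0,0,0],[0,0,0,0,0,0]]' -1
python3 -c "
from h import *
rel([.450,-.3015,.135],-.12)"
```

```text
clock: 4.55
position: [0.4504, -0.3007, 0.1364]
tcp_rot: [[0.993, -0.116, 0.001], [-0.116, -0.993, -0.001], [0.002, 0.001, -1.0]]
ft_force: [-0.5, -0.4, 0.0]
width: 0.0513
finger_force: 0.0
clock: 5.55
position: [0.4501, -0.3005, 0.1358]
tcp_rot: [[0.993, -0.116, 0.001], [-0.116, -0.993, -0.001], [0.001, 0.001, -1.0]]
ft_force: [0.0, -0.7, 4.6]
width: 0.0148
finger_force: 59.3
t 5.55 shift [0.  1.  0.8] rz 0.2 yaw -0.116 tilt [ 0.001  0.001 -1.   ] F [ 0.  -0.7  4.6] w 0.0148 pos [ 0.4501 -0.3005  0.1358] j [-0.72  0.14  1.89 -0.    1.11  0.97]
```

```bash
python3 -m pendant '[[0,0,-0.2,0,0,-5],[0,0,-0.5,0,0,-12],[0,0,-0.9,0,0,-20],[0,0,-1.2,0,0,-28],[0,0,-1.6,0,0,-36],[0,0,-2,0,0,-44],[0,0,-2.3,0,0,-52],[0,0,-2.7,0,0,-60],[0,0,-3,0,0,-68],[0,0,-3.4,0,0,-76]]'
python3 -c "
from h import *
rel([.450,-.3015,.135],-.12)"
```

```text
clock: 6.55
position: [0.4485, -0.2992, 0.1379]
tcp_rot: [[0.347, 0.938, -0.003], [0.938, -0.347, 0.002], [0.001, -0.004, -1.0]]
ft_force: [-1.9, 1.1, 3.3]
width: 0.0153
finger_force: 59.1
t 6.55 shift [-1.6  2.2  2.9] rz 76.5 yaw 1.216 tilt [ 0.001 -0.004 -1.   ] F [-1.9  1.1  3.3] w 0.0153 pos [ 0.4485 -0.2992  0.1379] j [-0.72  0.14  1.89 -0.    1.12 -0.36]
```

```bash
python3 -m pendant '[[0,0,-0.4,0,0,-8],[0,0,-0.7,0,0,-16],[0,0,-1.1,0,0,-24],[0,0,-1.4,0,0,-32],[0,0,-1.8,0,0,-40],[0,0,-2.1,0,0,-48],[0,0,-2.5,0,0,-56],[0,0,-2.8,0,0,-64],[0,0,-3.2,0,0,-72],[0,0,-3.6,0,0,-80]]'
python3 -m pendant '[[0,0,-0.4,0,0,-8],[0,0,-0.7,0,0,-16],[0,0,-1.1,0,0,-24],[0,0,-1.4,0,0,-32],[0,0,-1.6,0,0,-36],[0,0,-1.6,0,0,-36],[0,0,-1.6,0,0,-36],[0,0,-1.6,0,0,-36],[0,0,-1.6,0,0,-36],[0,0,-1.6,0,0,-36]]'
python3 -c "
from h import *
rel([.450,-.3015,.135],-.12)"
```

```text
clock: 7.55
position: [0.4466, -0.2998, 0.1415]
tcp_rot: [[-0.863, 0.505, -0.008], [0.505, 0.863, 0.002], [0.007, -0.003, -1.0]]
ft_force: [-7.3, -0.8, 5.9]
width: 0.0149
finger_force: 59.5
clock: 8.55
position: [0.4462, -0.3006, 0.1432]
tcp_rot: [[-0.995, -0.095, -0.009], [-0.095, 0.995, -0.0], [0.009, 0.0, -1.0]]
ft_force: [-6.8, -2.4, 5.4]
width: 0.0147
finger_force: 59.5
t 8.55 shift [-3.7 -1.2  8.1] rz -167.7 yaw -3.046 tilt [ 0.009  0.    -1.   ] F [-6.8 -2.4  5.4] w 0.0147 pos [ 0.4462 -0.3006  0.1432] j [-0.72  0.13  1.89 -0.01  1.13 -2.38]
```

```bash
python3 -m pendant '[[0,0,0,0,0,0],[0,0,0,0,0,0],[0,0,0,0,0,0],[0,0,0,0,0,0],[0,0,0,0,0,0],[0,0,-15,0,0,0],[0,0,-35,0,0,0],[0,0,-45,0,0,8.5],[0,0,-45,0,0,17],[0,0,-45,0,0,25]]' 0.2
python3 -m pendant '[[0,0,0,0,0,8.5],[0,0,0,0,0,17],[0,0,0,0,0,25.5],[0,0,0,0,0,34],[0,0,0,0,0,42.5],[0,0,0,0,0,51],[0,0,0,0,0,59.5],[0,0,0,0,0,68],[0,0,0,0,0,76.5],[0,0,0,0,0,85]]'
python3 -m pendant '[[0,0,0,0,0,8.5],[0,0,0,0,0,17],[0,0,0,0,0,25.5],[0,0,0,0,0,34],[0,0,0,0,0,42.5],[0,0,0,0,0,51],[0,0,0,0,0,59.5],[0,0,0,0,0,68],[0,0,0,0,0,70],[0,0,0,0,0,70]]'
python3 - <<'E'
from h import *
rel([.448,-.3005,.143],.096)
c=ctrl.read_camera("wrist"); g=cv2.cvtColor(c["img"],cv2.COLOR_RGB2GRAY)
u,v=proj(c,[.448,-.3005,.17]).astype(int); print(u,v)
m=mask("wrist","cap",(u,v)); 
if m is not None: [print(r) for r in fit("cap",[(c,m)],.1065,[.448,-.3005])]
a,b=max(v-80,0),max(u-75,0)
cv2.imwrite("pics/w2c.png",cv2.resize(cv2.convertScaleAbs(g[a:a+150,b:b+150],alpha=3.0,beta=10),None,fx=4,fy=4,interpolation=cv2.INTER_CUBIC));print(a,b)
E
```

```text
clock: 9.55
position: [0.4506, -0.3008, 0.1912]
tcp_rot: [[-0.94, 0.342, 0.002], [0.342, 0.94, -0.002], [-0.003, -0.001, -1.0]]
ft_force: [-0.7, 0.6, -0.9]
width: 0.0511
finger_force: 0.0
clock: 10.55
position: [0.4502, -0.3005, 0.1904]
tcp_rot: [[0.259, 0.966, 0.001], [0.966, -0.259, -0.001], [-0.001, 0.001, -1.0]]
ft_force: [-0.3, -0.7, -0.8]
width: 0.0511
finger_force: 0.0
clock: 11.55
position: [0.4502, -0.3005, 0.1902]
tcp_rot: [[0.996, 0.093, 0.001], [0.093, -0.996, -0.001], [0.001, 0.001, -1.0]]
ft_force: [1.0, 0.6, 0.3]
width: 0.051
finger_force: 0.0
t 11.55 shift [-2.3 -0.2 47.2] rz -0.1 yaw 0.094 tilt [ 0.001  0.001 -1.   ] F [1.  0.6 0.3] w 0.051 pos [ 0.4502 -0.3005  0.1902] j [-0.72  0.08  1.85  0.    1.21  0.76]
281 263
(array([ 0.45189973, -0.30004939,  0.15869278]), np.float64(2.110404398151637))
(array([ 0.45190069, -0.30004995,  0.15804153]), np.float64(2.1089573684692997))
(array([ 0.4519104 , -0.30021234,  3.1706615 ]), np.float64(2.2094936551813156))
183 206
```

View pics/w2c.png

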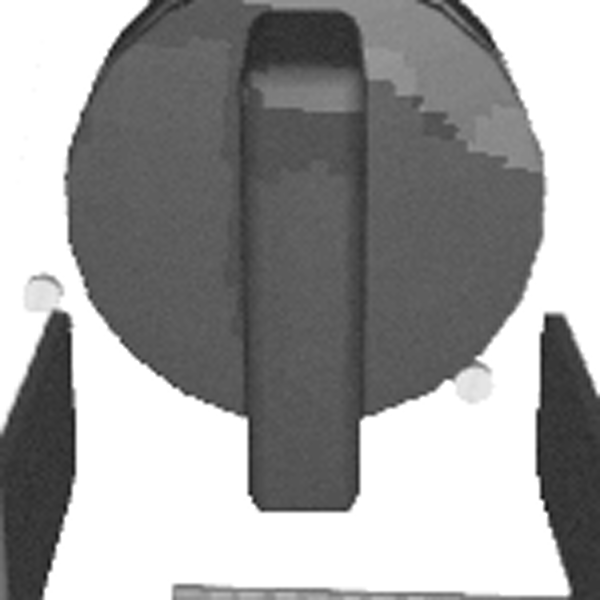

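The bar is aligned with the fingers, with its near end at (282,310). I'll grip again and turn another 70°.

```bash
python3 -m pendant '[[-1,0,15,0,0,0],[-1,0,35,0,0,0],[-1,0,43,0,0,0],[-1,0,46,0,0,0],[-1,0,46,0,0,0],[-1,0,46,0,0,0],[-1,0,46,0,0,0],[-1,0,46,0,0,0],[-1,0,46,0,0,0],[-1,0,46,0,0,0]]'
python3 -m pendant '[[0,0,0,0,0,0],[0,0,0,0,0,0],[0,0,0,0,0,0],[0,0,0,0,0,0],[0,0,0,0,0,0],[0,0,0,0,0,0],[0,0,0,0,0,0],[0,0,0,0,0,0],[0,0,0,0,0,0],[0,0,0,0,0,0]]' -1
python3 -m pendant '[[0,0,-0.4,0,0,-8],[0,0,-0.7,0,0,-16],[0,0,-1.1,0,0,-24],[0,0,-1.4,0,0,-32],[0,0,-1.8,0,0,-40],[0,0,-2.1,0,0,-48],[0,0,-2.5,0,0,-56],[0,0,-2.8,0,0,-64],[0,0,-3.2,0,0,-70],[0,0,-3.2,0,0,-70]]'
python3 -m pendant '[[0,0,-1,0,0,0],[0,0,-2,0,0,0],[0,0,-3,0,0,0],[0,0,-4,0,0,0],[0,0,-6,0,0,0],[0,0,-8,0,0,0],[0,0,-10,0,0,0],[0,0,-12,0,0,0],[0,0,-14,0,0,0],[0,0,-16,0,0,0]]'
```

```text
clock: 12.65
position: [0.4489, -0.3004, 0.1432]
tcp_rot: [[0.996, 0.093, 0.0], [0.093, -0.996, -0.0], [0.0, 0.0, -1.0]]
ft_force: [1.3, -0.6, 0.9]
width: 0.0512
finger_force: 0.0
clock: 13.65
position: [0.4488, -0.3004, 0.143]
tcp_rot: [[0.996, 0.093, 0.0], [0.093, -0.996, -0.0], [0.0, 0.0, -1.0]]
ft_force: [0.2, -0.2, 2.6]
width: 0.0149
finger_force: 59.8
clock: 14.65
position: [0.4481, -0.3, 0.1462]
tcp_rot: [[0.253, 0.967, -0.002], [0.967, -0.253, 0.001], [0.0, -0.002, -1.0]]
ft_force: [-3.0, 1.0, 3.6]
width: 0.0149
finger_force: 60.2
clock: 15.65
position: [0.4489, -0.3003, 0.1624]
tcp_rot: [[0.253, 0.967, 0.0], [0.967, -0.253, -0.0], [-0.0, 0.0, -1.0]]
ft_force: [0.7, -0.8, -1.7]
width: 0.0154
finger_force: 59.4
```

The cap is off. I'm lifting it and carrying it over to the tray.

```bash
python3 -m pendant '[[0,0,-20,0,0,0],[0,0,-45,0,0,0],[10,-3,-70,0,0,-1],[35,-9,-85,0,0,-2],[70,-19,-88,0,0,-3],[112,-30,-88,0,0,-4],[155,-41,-88,0,0,-5],[200,-53,-88,0,0,-5],[245,-65,-88,0,0,-5],[290,-77,-88,0,0,-5]]'
python3 -c "
from h import *
rel([.4465,.2868,.25],1.40)"
```

```text
clock: 16.65
position: [0.4474, 0.0015, 0.2505]
tcp_rot: [[0.168, 0.986, 0.001], [0.986, -0.168, -0.0], [0.0, 0.001, -1.0]]
ft_force: [1.5, -0.6, -1.8]
width: 0.0147
finger_force: 59.4
t 16.65 shift [281.1 -48.9   0.5] rz 0.1 yaw 1.402 tilt [ 0.     0.001 -1.   ] F [ 1.5 -0.6 -1.8] w 0.0147 pos [0.4474 0.0015 0.2505] j [-0.15 -0.2   1.99  0.    1.34  0.02]
```

```bash
python3 -m pendant '[[45,-8,0,0,0,0],[90,-16,0,0,0,0],[135,-23,0,0,0,0],[175,-30,0,0,0,0],[210,-37,0,0,0,0],[240,-42,0,0,0,0],[262,-46,0,0,0,0],[281,-49,0,0,0,0],[281,-49,0,0,0,0],[281,-49,0,0,0,0]]'
python3 - <<'E'
from h import *
rel([.4465,.2868,.05],1.40)
C={n:ctrl.read_camera(n) for n in("scene","side","wrist")}
cv2.imwrite("pics/m.png",np.hstack([cv2.resize(C[n]["img"][a:b,c:d,::-1],(390,390)) for n,(a,b,c,d) in (("side",(90,230,150,290)),("wrist",(0,420,70,490)))]))
E
```

```text
clock: 17.65
position: [0.4463, 0.2849, 0.25]
tcp_rot: [[0.167, 0.986, -0.0], [0.986, -0.167, -0.001], [-0.001, -0.0, -1.0]]
ft_force: [0.5, 0.9, -2.8]
width: 0.0149
finger_force: 59.4
t 17.65 shift [ 2.1e+00 -1.0e-01  2.0e+02] rz 0.2 yaw 1.403 tilt [-0.001 -0.    -1.   ] F [ 0.5  0.9 -2.8] w 0.0149 pos [0.4463 0.2849 0.25  ] j [ 0.44 -0.    1.82 -0.    1.33  0.6 ]
```

View pics/m.png

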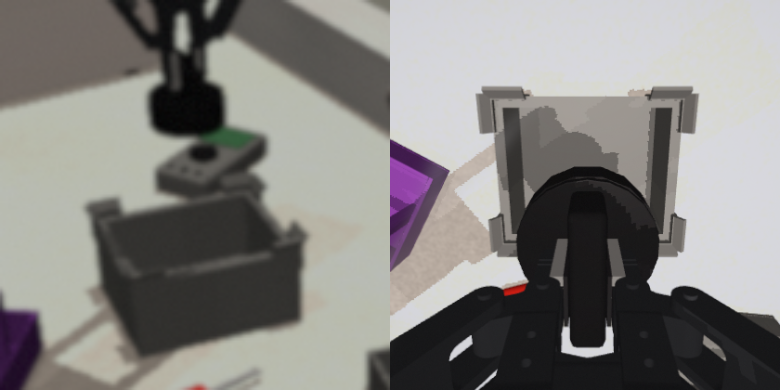

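The cap is held over the middle of the tray, and in the wrist view the tray's ears frame it symmetrically. I'm lowering it.

```bash
python3 -m pendant '[[2,0,20,0,0,0],[2,0,45,0,0,0],[2,0,75,0,0,0],[2,0,105,0,0,0],[2,0,135,0,0,0],[2,0,158,0,0,0],[2,0,175,0,0,0],[2,0,186,0,0,0],[2,0,193,0,0,0],[2,0,197,0,0,0]]'
python3 -m pendant '[[0,0,1,0,0,0],[0,0,2,0,0,0],[0,0,3,0,0,0],[0,0,4,0,0,0],[0,0,5,0,0,0],[0,0,5,0,0,0],[0,0,5,0,0,0],[0,0,5,0,0,0],[0,0,5,0,0,0],[0,0,5,0,0,0]]'
```

```text
clock: 18.8
position: [0.4472, 0.2867, 0.0531]
tcp_rot: [[0.168, 0.986, 0.0], [0.986, -0.168, 0.0], [0.0, 0.0, -1.0]]
ft_force: [0.1, 0.2, -2.1]
width: 0.0151
finger_force: 59.4
clock: 19.8
position: [0.4468, 0.287, 0.0481]
tcp_rot: [[0.168, 0.986, 0.0], [0.986, -0.168, 0.0], [0.0, 0.0, -1.0]]
ft_force: [-0.8, 0.9, -1.4]
width: 0.0152
finger_force: 59.4
```

```bash
python3 -m pendant '[[0,0,0.4,0,0,0],[0,0,0.8,0,0,0],[0,0,1.2,0,0,0],[0,0,1.5,0,0,0],[0,0,1.5,0,0,0],[0,0,1.5,0,0,0],[0,0,1.5,0,0,0],[0,0,1.5,0,0,0],[0,0,1.5,0,0,0],[0,0,1.5,0,0,0]]'
```

```text
clock: 20.8
position: [0.447, 0.287, 0.0478]
tcp_rot: [[0.168, 0.986, -0.0], [0.986, -0.168, -0.0], [-0.0, -0.0, -1.0]]
ft_force: [-2.2, -1.0, 7.0]
width: 0.0146
finger_force: 60.7
```

Contact at 7 N. I'll release and rise.

```bash
python3 -m pendant '[[0,0,0,0,0,0],[0,0,0,0,0,0],[0,0,0,0,0,0],[0,0,0,0,0,0],[0,0,0,0,0,0],[0,0,0,0,0,0],[0,0,0,0,0,0],[0,0,-5,0,0,0],[0,0,-15,0,0,0],[0,0,-30,0,0,0]]' 0.1
python3 -m pendant '[[0,0,-30,0,0,0],[0,0,-65,0,0,0],[0,0,-110,0,0,0],[0,0,-155,0,0,0],[0,0,-195,0,0,0],[-15,0,-225,0,0,0],[-40,0,-235,0,0,0],[-40,0,-235,0,0,0],[-40,0,-235,0,0,0],[-40,0,-235,0,0,0]]'
python3 - <<'E'
from h import *
np.set_printoptions(precision=4,suppress=True)
c=ctrl.read_camera("wrist"); save(c,"w3.png"); rel([.573,-.022,.25],-.253)
m=mask("wrist","tray",proj(c,[.4465,.2868,.05]))
if m is not None: print(len(m),m.min(0),m.max(0)); print(fit("tray",[(c,m)],0,[.4465,.2868])[0])
for q in("scene","side"):
    C=ctrl.read_camera(q); m=mask(q,"tray",proj(C,[.4465,.2868,.05])); 
    if m is not None: print(q,fit("tray",[(C,m)],0,[.4465,.2868])[0])
E
```

```text
clock: 21.8
position: [0.4462, 0.2867, 0.077]
tcp_rot: [[0.168, 0.986, -0.001], [0.986, -0.168, -0.001], [-0.001, -0.001, -1.0]]
ft_force: [-0.1, 0.1, -0.4]
width: 0.0472
finger_force: 0.0
clock: 22.8
position: [0.4396, 0.2478, 0.311]
tcp_rot: [[0.168, 0.986, -0.001], [0.986, -0.168, 0.0], [-0.0, -0.001, -1.0]]
ft_force: [-1.6, 0.1, -0.4]
width: 0.0473
finger_force: 0.0
t 22.85 shift [-243.7  176.9   60.5] rz 94.9 yaw 1.403 tilt [-0.001 -0.002 -1.   ] F [ 0.4 -0.2  0.4] w 0.047 pos [0.4395 0.2478 0.3106] j [ 0.37 -0.1   1.8   0.    1.45  0.54]
24559 [181.  52.] [386. 219.]
(array([ 0.4484,  0.2876, -0.183 ]), np.float64(2.021599890334919))
scene (array([0.4449, 0.2855, 2.9608]), np.float64(1.1185020127194203))
side (array([ 0.4476,  0.2887, -0.1647]), np.float64(0.40817239808165134))
```

View pics/w3.png

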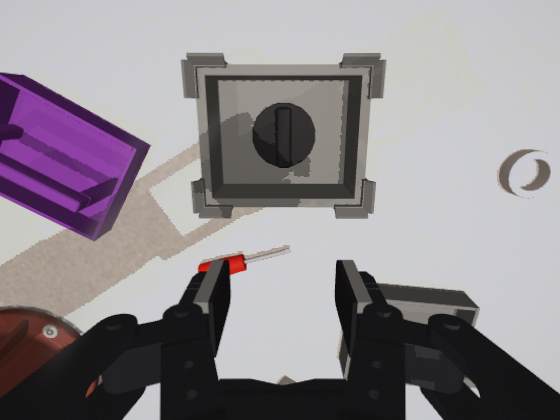

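The cap stands upright, grip bar up, near the middle of the tray at (283,135). I'll refine the tray pose from its rim edges and then go to the tote.

```bash
cat >> h.py <<'E'
from scipy.optimize import minimize
def edgefit(c,rects,x0,span=(.008,.008,.06),hidden=0):
    g=cv2.GaussianBlur(cv2.cvtColor(c["img"],cv2.COLOR_RGB2GRAY).astype(np.float32),(0,0),1.2)
    G=np.clip(np.hypot(cv2.Sobel(g,3+2,1,0),cv2.Sobel(g,5,0,1)),0,60)
    pts=np.concatenate([[[s*w/2,v*h/2,z] for s in(-1,1) for v in np.linspace(-f,f,40)]+[[v*w/2,s*h/2,z] for s in(-1,1) for v in np.linspace(-f,f,40)] for w,h,z,f in rects])
    def J(x):
        p=np.array([proj(c,q) for q in place(pts,x,0)],np.float32)
        return -cv2.remap(G,p[:,0].reshape(1,-1),p[:,1].reshape(1,-1),cv2.INTER_LINEAR).mean()
    rng=np.random.default_rng(0); b=[(a-s,a+s) for a,s in zip(x0,span)]
    from scipy.optimize import differential_evolution
    r=differential_evolution(J,b,seed=0,popsize=12,maxiter=40); return r.x,r.fun
E
python3 - <<'E'
from h import *
np.set_printoptions(precision=4,suppress=True)
c=ctrl.read_camera("wrist")
for nm,r in (("in",[(.156,.126,.085,.9)]),("out",[(.176,.146,.085,.5)]),("both",[(.156,.126,.085,.9),(.176,.146,.085,.5)])):
    print(nm,edgefit(c,r,[.447,.287,-.172]))
p=[at_z(c,uv,.074) for uv in((283,105),(284,165))]; print(p,(p[0]+p[1])/2)
s=[proj(c,q).round(0) for q in place(np.array(box(.156,.126,.085,.085)),[.447,.287,-.172],0)[::2]];print(s)
E
```

```text
in (array([ 0.4482,  0.2865, -0.1713]), np.float64(-60.0))
out (array([ 0.4478,  0.2859, -0.166 ]), np.float64(-60.0))
both (array([ 0.4478,  0.2867, -0.1747]), np.float64(-60.0))
[array([0.4539, 0.3205, 0.074 ]), array([0.4445, 0.2585, 0.074 ])] [0.4492 0.2895 0.074 ]
[array([210., 198.]), array([203.,  74.]), array([353., 198.]), array([361.,  74.])]
```

```bash
python3 -m pendant '[[-23,17,0,0,0,8.4],[-46,34,0,0,0,16.8],[-69,51,0,0,0,25.2],[-92,68,0,0,0,33.6],[-116,85,0,0,0,42],[-140,102,0,0,0,50.4],[-165,119,0,0,0,58.8],[-190,137,0,0,0,67.2],[-215,156,0,0,0,75.6],[-230,167,0,0,0,84]]' 0.2
python3 -c "
from h import *
rel([.573,-.022,.27],-.253)"
```

```text
clock: 24.15
position: [0.567, -0.0092, 0.3113]
tcp_rot: [[0.997, -0.071, -0.0], [-0.071, -0.997, -0.001], [-0.0, 0.001, -1.0]]
ft_force: [0.3, 1.0, -0.4]
width: 0.0512
finger_force: 0.0
t 24.15 shift [ 6.9 12.3 41.3] rz 10.4 yaw -0.071 tilt [-0.     0.001 -1.   ] F [ 0.3  1.  -0.4] w 0.0512 pos [ 0.567  -0.0092  0.3113] j [-0.14  0.04  1.66 -0.    1.44  1.5 ]
```

```bash
python3 -m pendant '[[3,6,0,0,0,5],[-10,12,0,0,0,10.4],[-20,12,0,0,0,10.4],[-30,12,0,0,0,10.4],[-33,12,0,0,0,10.4],[-33,12,0,0,0,10.4],[-33,12,0,0,0,10.4],[-33,12,0,0,0,10.4],[-33,12,0,0,0,10.4],[-33,12,0,0,0,10.4]]'
python3 - <<'E'
from h import *
np.set_printoptions(precision=4,suppress=True)
c=ctrl.read_camera("wrist"); save(c,"w4.png"); rel([.573,-.022,.25],-.253)
m=mask("wrist","tote",proj(c,[.573,-.022,.05]))
if m is not None: print(len(m),m.min(0),m.max(0)); print(fit("tote",[(c,m)],0,[.573,-.022])[0])
print(edgefit(c,[(.146,.014,.108,1),(.164,.134,.045,.95)],[.573,-.022,-.253]),edgefit(c,[(.164,.134,.045,.95),(.154,.124,.045,.95)],[.573,-.022,-.253]))
print([proj(c,q).round(0) for q in place(np.array(box(.146,.014,.108,.108)),[.573,-.022,-.253],0)[::2]])
E
```

```text
clock: 25.15
position: [0.5326, -0.0171, 0.3115]
tcp_rot: [[0.97, -0.243, -0.0], [-0.243, -0.97, 0.0], [-0.0, -0.0, -1.0]]
ft_force: [-0.2, -0.8, 0.1]
width: 0.0514
finger_force: 0.0
t 25.2 shift [40.4 -5.  61.5] rz 0.4 yaw -0.245 tilt [-0. -0. -1.] F [ 0.2  0.2 -0.4] w 0.0515 pos [ 0.5326 -0.0171  0.3115] j [-0.16 -0.04  1.74  0.    1.44  1.65]
16959 [218.  59.] [341. 213.]
(array([ 0.5719, -0.0221, -0.2601]), np.float64(1.1948754025132717))
(array([ 0.5732, -0.0221, -0.2658]), np.float64(-55.64360809326172)) (array([ 0.5722, -0.0216, -0.2534]), np.float64(-58.685768127441406))
[array([284., 213.]), array([271., 213.]), array([286.,  61.]), array([270.,  61.])]
```

View pics/w4.png

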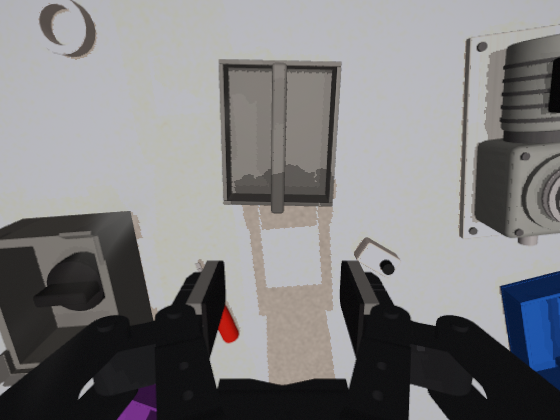

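The tote's handle runs from about (278,65) to (278,212), straight between the fingers, and the measurements agree within 1 mm. I'm descending to grip it.

```bash
python3 -m pendant '[[15,-2,20,0,0,0.6],[30,-4,60,0,0,0.6],[40,-5,105,0,0,0.6],[40,-5,145,0,0,0.6],[40,-5,175,0,0,0.6],[40,-5,200,0,0,0.6],[40,-5,216,0,0,0.6],[40,-5,226,0,0,0.6],[40,-5,231,0,0,0.6],[40,-5,233,0,0,0.6]]'
python3 -m pendant '[[0,0,0,0,0,0],[0,0,0,0,0,0],[0,0,0,0,0,0],[0,0,0,0,0,0],[0,0,0,0,0,0],[0,0,0,0,0,0],[0,0,0,0,0,0],[0,0,0,0,0,0],[0,0,0,0,0,0],[0,0,0,0,0,0]]' -1
python3 -m pendant '[[0,0,-2,0,0,0],[0,0,-5,0,0,0],[0,0,-12,0,0,0],[0,0,-25,0,0,0],[0,0,-42,0,0,0],[0,0,-62,0,0,0],[0,0,-85,0,0,0],[0,0,-110,0,0,0],[0,0,-130,0,0,0],[0,0,-140,0,0,0]]'
python3 -c "
from h import *
rel([.4478,.2866,.218],-.171)"
```

```text
clock: 26.25
position: [0.5732, -0.0221, 0.0791]
tcp_rot: [[0.967, -0.253, 0.001], [-0.253, -0.967, -0.0], [0.001, -0.0, -1.0]]
ft_force: [0.2, -0.8, 0.6]
width: 0.0507
finger_force: 0.0
clock: 27.25
position: [0.5734, -0.0223, 0.0798]
tcp_rot: [[0.968, -0.253, 0.002], [-0.253, -0.968, -0.001], [0.002, 0.0, -1.0]]
ft_force: [-0.8, -1.7, 5.7]
width: 0.0131
finger_force: 63.1
clock: 28.25
position: [0.5739, -0.0221, 0.2221]
tcp_rot: [[0.967, -0.253, 0.005], [-0.253, -0.967, -0.001], [0.005, -0.001, -1.0]]
ft_force: [0.0, -0.0, -2.7]
width: 0.0133
finger_force: 62.1
t 28.25 shift [-200.1 -266.7    3.3] rz -4.9 yaw -0.256 tilt [ 0.005 -0.001 -1.   ] F [ 0.  -0.  -2.7] w 0.0133 pos [ 0.5739 -0.0221  0.2221] j [-0.16  0.11  1.75  0.    1.27  1.67]
```

```bash
python3 -m pendant '[[-8,-10,0,0,0,0],[-26,-35,0,0,0,-1],[-52,-70,0,0,0,-2],[-80,-107,0,0,0,-3],[-110,-147,0,0,0,-4],[-138,-185,0,0,0,-4.9],[-163,-218,0,0,0,-4.9],[-183,-245,0,0,0,-4.9],[-195,-261,0,0,0,-4.9],[-199,-267,0,0,0,-4.9]]'
python3 -m pendant '[[0,0,0,0,0,0],[0,0,0,0,0,0],[0,0,0,0,0,0],[0,0,0,0,0,0],[0,0,0,0,0,0],[0,0,0,0,0,0],[0,0,0,0,0,0],[0,0,0,0,0,0],[0,0,0,0,0,0],[0,0,0,0,0,0]]'
python3 - <<'E'
from h import *
np.set_printoptions(precision=4,suppress=True)
rel([.4486,.2865,.17],-.171)
c=ctrl.read_camera("wrist"); save(c,"w5.png")
x0=[.4478,.2866,-.171]
print(edgefit(c,[(.164,.134,.142+.045,.95),(.154,.124,.142+.045,.95)],x0))
print([proj(c,q).round(0) for q in place(np.array(box(.164,.134,.187,.187)),x0,0)[::2]])
E
```

```text
clock: 29.25
position: [0.4446, 0.2885, 0.2169]
tcp_rot: [[0.986, -0.166, -0.004], [-0.166, -0.986, -0.001], [-0.003, 0.001, -1.0]]
ft_force: [0.5, -0.3, -4.2]
width: 0.013
finger_force: 62.0
clock: 30.25
position: [0.4475, 0.2868, 0.2186]
tcp_rot: [[0.986, -0.169, 0.0], [-0.169, -0.986, 0.0], [0.0, -0.0, -1.0]]
ft_force: [0.5, 0.1, -2.1]
width: 0.0129
finger_force: 62.0
t 30.25 shift [ 1.1  0.1 48.6] rz 0.0 yaw -0.17 tilt [ 0. -0. -1.] F [ 0.5  0.1 -2.1] w 0.0129 pos [0.4475 0.2868 0.2186] j [0.44 0.03 1.85 0.   1.27 2.18]
(array([ 0.4469,  0.2892, -0.1691]), np.float64(-31.572734832763672))
[array([394., 376.]), array([172., 375.]), array([426.,  89.]), array([140.,  89.])]
```

View pics/w5.png

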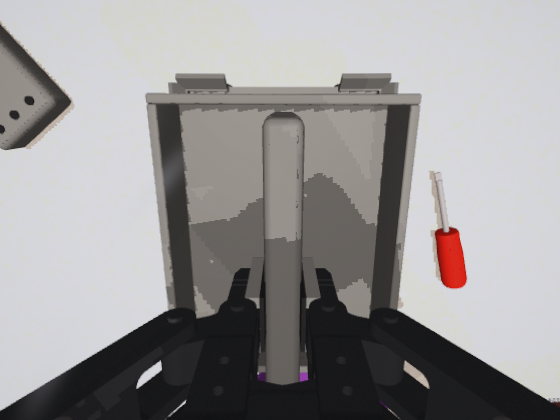

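Run:
```python
from h import *
np.set_printoptions(precision=4,suppress=True)
c=ctrl.read_camera("wrist"); s=ctrl.get_state()
obs=np.array([[148,94],[419,94],[263,125],[303,125]],float)
P=np.array([[.082,.067,.045],[.082,-.067,.045],[.071,.007,.108],[.071,-.007,.108]])
Y=-.170
def T(x):
    dx,dy,dz,p=x; cp,sp=np.cos(p),np.sin(p)
    Q=(P-[0,0,.097])@np.array([[cp,0,sp],[0,1,0],[-sp,0,cp]]).T+[dx,dy,.097+.1386+dz]
    return np.array([proj(c,q) for q in place(Q,[.4478,.2866,Y],0)])
for x in ([0,0,0,0],[0,0,0,.05],[0,0,0,.1]): print(x,T(x).round(1).tolist())
r=least_squares(lambda x:np.r_[(T(x)-obs).ravel(),x[2]*2000],[0,0,0,0],x_scale=[.01,.01,.01,.1]); print(r.x,r.fun)
for n in("side","scene"):
    C=ctrl.read_camera(n); 
    m=mask(n,"tote",proj(C,[.4478,.2866,.19]))
    if m is not None: print(n,m.min(0),m.max(0),[proj(C,q).round(0) for q in place(np.array([[.082,.067,.0],[.082,-.067,.0],[-.082,-.067,.0],[.082,.067,.045],[-.082,.067,.045],[-.082,-.067,.045]]),[.4478,.2866,Y],.1386)])
    im=C["img"][:,:,::-1]; cv2.imwrite(f"pics/{n}5.png",im)
```

```text
[0, 0, 0, 0] [[143.0, 89.0], [423.0, 88.8], [261.0, 117.9], [305.2, 117.8]]
[0, 0, 0, 0.05] [[146.9, 95.2], [419.2, 95.0], [261.6, 116.0], [304.5, 116.0]]
[0, 0, 0, 0.1] [[150.4, 101.5], [415.6, 101.3], [262.2, 114.8], [303.9, 114.8]]
[-0.0022 -0.0001 -0.0009  0.0125] [-2.6005  1.4027  1.8487  1.266  -1.3665 -0.6976  1.867  -0.7151 -1.8434]
side [182. 118.] [254. 173.] [array([238., 142.]), array([255., 162.]), array([197., 174.]), array([237., 128.]), array([182., 138.]), array([196., 159.])]
scene [364. 208.] [435. 273.] [array([408., 275.]), array([363., 252.]), array([390., 206.]), array([412., 268.]), array([437., 219.]), array([392., 198.])]
```

Tote and tray are laterally centred in that view: tote rim u 148–419, ears 171–398. The tote may be pitched slightly, so I'll compensate a little and go down gently.

```bash
python3 -m pendant '[[1,0,4,0,0.7,0],[1.5,0,9,0,1.5,0],[1.5,0,15,0,1.5,0],[1.5,0,21,0,1.5,0],[1.5,0,26,0,1.5,0],[1.5,0,30,0,1.5,0],[1.5,0,32,0,1.5,0],[1.5,0,33,0,1.5,0],[1.5,0,33,0,1.5,0],[1.5,0,33,0,1.5,0]]'
python3 -m pendant '[[0,0,1,0,0,0],[0,0,2,0,0,0],[0,0,3,0,0,0],[0,0,4,0,0,0],[0,0,5,0,0,0],[0,0,6,0,0,0],[0,0,7,0,0,0],[0,0,8,0,0,0],[0,0,9,0,0,0],[0,0,10,0,0,0]]'
```

```text
clock: 31.55
position: [0.4492, 0.2866, 0.1859]
tcp_rot: [[0.985, -0.169, 0.026], [-0.169, -0.986, -0.004], [0.027, -0.0, -1.0]]
ft_force: [0.2, -0.1, -4.2]
width: 0.0128
finger_force: 62.0
clock: 32.55
position: [0.4492, 0.2864, 0.1755]
tcp_rot: [[0.985, -0.169, 0.026], [-0.169, -0.986, -0.004], [0.026, 0.0, -1.0]]
ft_force: [-0.2, 0.1, -2.3]
width: 0.0131
finger_force: 62.0
```

```bash
python3 -m pendant '[[0,0,1,0,0,0],[0,0,2,0,0,0],[0,0,3,0,0,0],[0,0,4,0,0,0],[0,0,5,0,0,0],[0,0,6,0,0,0],[0,0,7,0,0,0],[0,0,7.5,0,0,0],[0,0,8,0,0,0],[0,0,8,0,0,0]]'
python3 -m pendant '[[0,0,0.4,0,0,0],[0,0,0.8,0,0,0],[0,0,1.2,0,0,0],[0,0,1.6,0,0,0],[0,0,2,0,0,0],[0,0,2,0,0,0],[0,0,2,0,0,0],[0,0,2,0,0,0],[0,0,2,0,0,0],[0,0,2,0,0,0]]'
```

```text
clock: 33.55
position: [0.4494, 0.2863, 0.1675]
tcp_rot: [[0.985, -0.169, 0.026], [-0.169, -0.986, -0.005], [0.026, 0.0, -1.0]]
ft_force: [0.9, -0.1, -3.2]
width: 0.0131
finger_force: 62.0
clock: 34.55
position: [0.4501, 0.2864, 0.1663]
tcp_rot: [[0.985, -0.169, 0.027], [-0.169, -0.986, -0.004], [0.028, -0.0, -1.0]]
ft_force: [1.3, -2.3, 3.4]
width: 0.0126
finger_force: 62.9
```

```bash
python3 -c "
from cell import ctrl
s=ctrl.get_state();print(s['moment'],s['ft_force'])"
python3 -m pendant '[[0,0,0.3,0,0,0],[0,0,0.6,0,0,0],[0,0,0.9,0,0,0],[0,0,1.2,0,0,0],[0,0,1.5,0,0,0],[0,0,1.5,0,0,0],[0,0,1.5,0,0,0],[0,0,1.5,0,0,0],[0,0,1.5,0,0,0],[0,0,1.5,0,0,0]]'
python3 -c "
from cell import ctrl
s=ctrl.get_state();print(s['moment'],s['ft_force'])"
```

```text
[-0.33633414  0.22017814  0.02986809] [ 1.26998647 -2.2513551   3.40725521]
clock: 35.55
position: [0.4508, 0.2864, 0.1657]
tcp_rot: [[0.985, -0.169, 0.028], [-0.169, -0.986, -0.004], [0.029, -0.001, -1.0]]
ft_force: [1.2, -3.3, 7.8]
width: 0.0131
finger_force: 63.6
[-0.46874708  0.41161856  0.01793787] [ 1.24486756 -3.30275872  7.82056439]
```

The near end touched first, so I'll take the pitch back out to level it.

```bash
python3 -m pendant '[[0,0,0,0,-0.3,0],[0,0,0,0,-0.6,0],[0,0,0,0,-0.9,0],[0,0,0,0,-1.2,0],[0,0,0,0,-1.5,0],[0,0,0,0,-1.5,0],[0,0,0,0,-1.5,0],[0,0,0,0,-1.5,0],[0,0,0,0,-1.5,0],[0,0,0,0,-1.5,0]]'
python3 -c "
from cell import ctrl
s=ctrl.get_state();print(s['moment'],s['ft_force'])"
```

```text
clock: 36.55
position: [0.4506, 0.2868, 0.1647]
tcp_rot: [[0.986, -0.169, 0.003], [-0.169, -0.986, 0.001], [0.003, -0.001, -1.0]]
ft_force: [5.4, -1.3, 5.8]
width: 0.0127
finger_force: 63.3
[-0.27182981 -0.92823214  0.03628183] [ 5.43257036 -1.30493064  5.75543491]
```

```bash
python3 -m pendant '[[0,0,0,0,0,0],[0,0,0,0,0,0],[0,0,0,0,0,0],[0,0,0,0,0,0],[0,0,0,0,0,0],[0,0,0,0,0,0],[0,0,0,0,0,0],[0,0,0,0,0,0],[0,0,-3,0,0,0],[0,0,-8,0,0,0]]' 0
python3 -m pendant '[[0,0,-10,0,0,0],[0,0,-30,0,0,0],[0,0,-60,0,0,0],[0,0,-95,0,0,0],[0,0,-125,0,0,0],[-20,0,-145,0,0,0],[-40,0,-150,0,0,0],[-40,0,-150,0,0,0],[-40,0,-150,0,0,0],[-40,0,-150,0,0,0]]'
python3 - <<'E'
from h import *
np.set_printoptions(precision=4,suppress=True)
c=ctrl.read_camera("wrist"); save(c,"w6.png"); x0=[.4478,.2866,-.171]
rel([.4486,.2865,.17],-.171)
for h in(.085,.090,.095): print(h,edgefit(c,[(.164,.134,h+.045,.95),(.154,.124,h+.045,.95)],x0),edgefit(c,[(.146,.014,h+.108,.9)],x0))
for n in("wrist","side","scene"):
    C=ctrl.read_camera(n); m=mask(n,"tote",proj(C,[*x0[:2],.13])); 
    if m is None: continue
    def f(x):
        P=place(M["tote"],x,x[3]) ; return (np.array([proj(C,p) for p in P])@N.T).max(0)-(m@N.T).max(0)
    r=least_squares(f,x0+[.085],x_scale=[.01,.01,.1,.01],loss="soft_l1"); print(n,len(m),r.x,np.sqrt((f(r.x)**2).mean()))
E
```

```text
clock: 37.55
position: [0.4493, 0.2862, 0.1721]
tcp_rot: [[0.986, -0.169, -0.001], [-0.169, -0.986, -0.0], [-0.001, 0.0, -1.0]]
ft_force: [-0.1, -0.3, -0.0]
width: 0.0427
finger_force: 0.0
clock: 38.55
position: [0.4104, 0.2929, 0.3217]
tcp_rot: [[0.986, -0.17, -0.0], [-0.17, -0.986, -0.001], [-0.0, 0.001, -1.0]]
ft_force: [-0.4, 0.0, 0.9]
width: 0.0427
finger_force: 0.0
t 38.6 shift [ 38.8  -0.4 151.4] rz 0.0 yaw -0.171 tilt [-0.001  0.001 -1.   ] F [0.9 0.2 0.4] w 0.0426 pos [0.4104 0.2928 0.3214] j [ 0.48 -0.11  1.78 -0.    1.47  2.22]
0.085 (array([ 0.4496,  0.2874, -0.1719]), np.float64(-55.42315673828125)) (array([ 0.45  ,  0.2873, -0.1748]), np.float64(-54.19428634643555))
0.09 (array([ 0.449 ,  0.2872, -0.1698]), np.float64(-53.92726516723633)) (array([ 0.4482,  0.2876, -0.1723]), np.float64(-46.11660385131836))
0.095 (array([ 0.4476,  0.2902, -0.1743]), np.float64(-48.853904724121094)) (array([ 0.4475,  0.2876, -0.1701]), np.float64(-47.45789337158203))
wrist 25036 [ 0.4491  0.2878 -0.1696  0.0788] 0.22930190776644285
side 2805 [ 0.4735  0.3402 -0.1197  0.0554] 0.8290755844441143
scene 3144 [ 0.4285  0.2871 -0.1707  0.0476] 0.4200904727372066
```

The tote is seated. Its height scores best at the rim (85 mm), its yaw matches the tray, it is within about 2 mm of centre, and the flat model fits to 0.2 px. The gripper is clear, so I'm handing in.

```bash
python3 -c "
from cell import ctrl
print(ctrl.close_job())"
```

```text
the job is handed in; nothing more can be done
None
```

I unscrewed the cap, stood it upright near the middle of the tray, set the tote flat between the four ears over it, and handed the job in at about 39 s; the hand-in returned no verdict.

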